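# Pack a spray-gun service tray in layers

### The arm

A 7-joint arm with a two-finger parallel gripper is mounted at the origin on the work surface. World frame = base frame: x ahead of the robot, y to its left, z up, the work surface at z = 0. Lengths are in mm, angles in rad, forces in N, time in s.
With the tool pointing down it reaches from about 350 to 900 mm from the base axis. Payload 19.9 kg.
Tool frame: the origin (TCP) lies midway between the tips of the shut fingers; the grasp point (between the pads) lies 19 mm behind it; z points along the fingers, y is the line along which they close (so a half turn about z gives the same grasp; the last joint's range is limited). The gripper opens to 85 mm and grips with 20 to 120 N. Pads are 22 mm wide; open, the fingers measure 114 mm over their backs; the gripper's body (76 mm by 85 mm) begins 54 mm behind the grasp point. The pads swing forward as they close: fully open they stand 13 mm farther back than shut.
Start: joints at [-1.349, 0.417, -0.01, 1.614, 0.005, 1.111, -0.053], TCP at [162.356, 603.525, 231.26] pointing down, gripper open.
Joint ranges: [-2.81, 2.81], [-0.39, 2.02], [-1.27, 1.25], [0.06, 2.57], [-1.19, 4.33], [0.19, 2], [-2.82, 2.82]. Speed limits (rad/s): [1.89, 1.89, 2.39, 2.39, 3.01, 3.01, 3.01].

### API

Orientations are given as a unit quaternion [w, x, y, z].
In Python, from rig import manip, vision gives the robot as it stands. Calls block until the motion is done:
- manip.goto(position, orientation): joint-space move of the TCP to a pose.
- manip.move_linear(position, attitude=None, v=150): straight line of the TCP; attitude=None keeps the orientation; v is the mean speed in mm/s.
- manip.goto_joints(angles): joint-space move.
- manip.grip(opening, grip_force=None): opening from 0.0 (shut) to 1.0 (fully open); grip_force is the grip in N (None keeps the last); returns when the fingers have stopped.
- manip.dwell(seconds).
- manip.inverse_kinematics(position, orientation): joint angles nearest the present ones, or None.
- manip.get_obs(): the state.
- vision.capture(name): name is "scene" or "side" or "wrist"; returns a dict with "color" (400x640x3 uint8, blue, green, red), "camera_matrix" (3x3 intrinsics, pixels), "distortion" ([k1, k2, p1, p2, k3] as OpenCV has them; the pictures are not rectified), "eye" and "rotation" of the camera in the world; the wrist camera has in their place "hand_eye" (4x4, takes a point from camera to tool coordinates, whose origin is the TCP and whose axes are the flange's). Camera axes: x right, y up, looking along -z (the intrinsics and any distortion apply to the point x, -y, -z); pixel columns grow to the right and rows downward; lengths in mm; the calibration is good to about 2 mm. A picture is of the moment at which its call begins: read the wrist's pose just before it. There is no depth.
A pose or a line that the arm cannot do raises manip.Unreachable and nothing moves.
- manip.finish_job(): hands the job in; it is judged then, once.
The state is a dict: "clock": time; "joint_pos": joint angles; "dq": joint speeds; "joint_efforts": joint torques, N m; "tcp_pos": TCP position; "ee_rot": TCP orientation; "ft_force": force on the tool from outside, world axes, zero at the start; "moment": the same for the moment, N m; "finger_gap": opening from 0.0 (shut) to 1.0 (fully open); "finger_force": force on a finger pad.
Only numpy, scipy, OpenCV 4.12 (cv2) and the standard library are available. Lean on these libraries where they do the work, as an engineer would, in place of code of your own. Each camera call takes 0.05 s, during which the arm holds its last target. There are 200 camera calls.

### The job

Pack the spray-gun service tray: lay the spanner flat between its rails and the air cap, horns up, between its four pins, then lay the stirring paddle over both of them, level, with its handle end in the narrow notch and its blade end in the wide notch, everything fully down. Set each part down rather than letting it fall, and leave the other things on the bench where they are.

Things in the scene. Friction and masses are not known exactly. Their poses are not given: they have to be found in the camera images.
- tray: Light grey open tray fixed to the bench: outside 152 (x) x 242 (y) x 46 mm high, walls 6 mm, floor top 6 mm up. Origin: centre of its underside, on the bench top; z up, y along its length to the wide-notch end. A black notched rest, 17 mm deep, stands inside each end wall. The paddle, lying in both notches, has its paddle_c at (0, 0, 40 mm) of the tray, its y along the tray's y.
- nest_spanner (a point): Centre of the spanner's place on the tray floor (tray 0, -52, 6 mm). The spanner lies along the tray's x; four black rails 12 mm high, in two pairs 38 mm apart across y, stand beside its two heads (x from 40 to 64 mm either side), leaving the middle free for fingers; the tray's long walls stop it endways (5 mm play each end).
- nest_cap (a point): Centre of the air cap's place on the tray floor (tray 0, 50, 6 mm): four black round pins 8 mm thick, 14 mm high at (+-20.5, +-20.5 mm) from it along the tray's x and y, leaving 5 mm play; fingers pass between them along the tray's x or y.
- rest_narrow (a point): Middle of the narrow notch's floor (tray 0, -106.5, 34 mm): notch 26 mm wide (tray x), cheeks 12 mm higher on both sides; takes the paddle's handle end.
- rest_wide (a point): Middle of the wide notch's floor (tray 0, 106.5, 34 mm): notch 46 mm wide (tray x), cheeks 12 mm higher on both sides; takes the paddle's blade end.
- spanner_c (a point): Centre of the loose steel double-open-ended gun spanner, half-way up; lies flat, 130 mm along its x, 10 mm thick; shank 16 mm wide (y) and 78 mm long in the middle, heads 30 mm wide; both ends alike. 0.10 to 0.18 kg.
- spanner: The same spanner, origin at the centre of its underside.
- aircap_c (a point): Centre of the loose aluminium air cap, half-way up (11 mm above its underside): round body 40 mm across, 14 mm high, with two horns on top reaching 22 mm; stands horns up (z up), may face any way. About 0.06 kg.
- aircap: The same air cap, origin at the centre of its underside.
- paddle_c (a point): Grip point of the loose stirring paddle, at its middle and balance point, 6 mm above its flat underside. 220 mm long along its y: grey handle 16 mm wide (x), 12 mm thick from y = -110 to 20 mm, slotted steel blade 36 mm wide, 5 mm thick from y = 20 to 110 mm; the underside is flat all along. z up. 0.08 to 0.16 kg.
- paddle_blade (a point): Point under the paddle's blade end, 106.5 mm from its middle along its y, on the underside.
- paddle: The same paddle, origin 6 mm below paddle_c, on the underside.
- toner: Bystander: white bottle with a black cap, 68 mm across, 170 mm tall, standing.
- tin: Bystander: closed metal tin, 80 mm across, 100 mm tall.
- tape: Bystander: roll of paper tape lying flat, 90 mm across, 24 mm high.
- mixcup: Bystander: open white mixing cup, 80 mm across, 90 mm tall.
- driver: Bystander: screwdriver lying down.
- cover: Bystander: plain flat aluminium disc, 52 mm across, 10 mm high, no horns (not the air cap).
- sleeve: Bystander: upright steel sleeve with a flange at its foot, 34 mm across, 50 mm tall.

How it is judged:
By the outcome, as a careful person would: the job done as asked, in the order asked, and still so for the second after the job is handed in, with the robot touching nothing.
It also fails if it takes over 70 s, if anything falls off the work surface, if the arm or the gripper's body presses on something with over 40 N, if the wrist force passes 120 N, or if a joint passes its speed limit or range.

## Working session

There is one attempt and no reset: what is moved stays moved. The work goes in short steps, each a Python script; the robot and the scene stay as the last script left them, time stands still between calls to the robot, and variables do not carry over. Pictures are saved under pics/ and viewed, at most 12 in all, crops included, and the job is handed in when it is done.

```bash
ls; mkdir -p pics
python3 - <<'E'
from rig import manip, vision
import cv2, numpy as np
o=manip.get_obs(); print(o)
for n in ["scene","side","wrist"]:
    c=vision.capture(n); cv2.imwrite(f"pics/{n}0.png",c["color"])
    print(n,{k:(np.round(v,3).tolist() if not isinstance(v,str) else v) for k,v in c.items() if k!="color"})
E
```

```text
pics
{'clock': 0.0, 'joint_pos': array([-1.34950453,  0.41798005, -0.01035553,  1.61418807,  0.00469075,
        1.11070297, -0.05300212]), 'dq': array([1.78580000e-04, 1.42730375e-03, 3.01473731e-04, 1.67030944e-03,
       1.51242563e-04, 7.46896875e-04, 2.27008589e-05]), 'joint_efforts': array([-1.24503611e-03, -8.64469385e+01,  6.77961744e-01, -4.34925199e+01,
        1.89645868e-02,  7.13997448e-03, -1.53100154e-05]), 'tcp_pos': array([162.24611785, 603.20294139, 230.65039743]), 'ee_rot': array([-5.06167544e-05,  1.30993279e-01,  9.91383058e-01, -6.25030153e-04]), 'ft_force': array([-0.65444919,  0.10528884,  0.09271102]), 'moment': array([-0.00875693,  0.0396298 ,  0.02357183]), 'finger_force': 0.0, 'finger_gap': 0.997529586558823}
scene {'camera_matrix': [[370.178, 0.0, 314.856], [0.0, 370.178, 199.139], [0.0, 0.0, 1.0]], 'distortion': [0.026, 0.0, 0.0, 0.0, 0.0], 'eye': [1058.908, 633.765, 755.519], 'rotation': [0.292, 0.133, 0.39, 0.863]}
side {'camera_matrix': [[435.411, 0.0, 319.545], [0.0, 435.411, 201.684], [0.0, 0.0, 1.0]], 'distortion': [-0.083, 0.0, 0.0, 0.0, 0.0], 'eye': [-138.585, -866.732, 783.055], 'rotation': [0.826, 0.452, -0.157, -0.297]}
wrist {'camera_matrix': [[318.534, 0.0, 314.922], [0.0, 318.534, 194.821], [0.0, 0.0, 1.0]], 'distortion': [-0.024, 0.0, 0.0, 0.0, 0.0], 'hand_eye': [[-0.001, 0.952, 0.306, 77.828], [1.0, 0.001, 0.001, -0.428], [0.001, 0.306, -0.952, -143.01], [0.0, 0.0, 0.0, 1.0]]}
```

View pics/scene0.png

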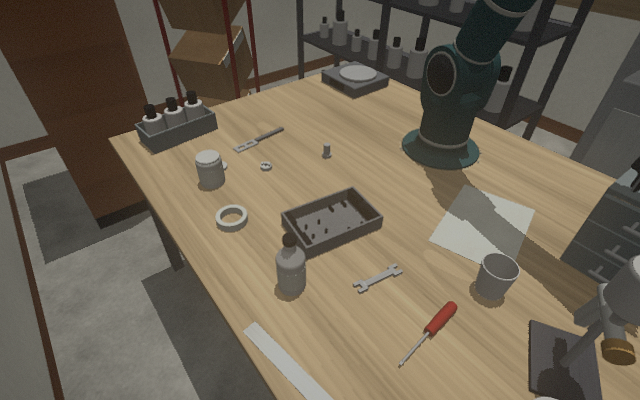

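View pics/side0.png

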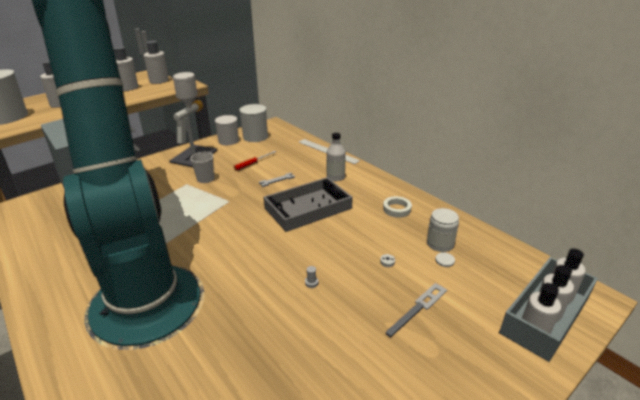

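The scene view shows the spanner at (378,278), tray at (332,220), air cap at (265,166), paddle at (259,139), tin at (210,168) with the cover beside it, and the sleeve at (326,151). The side view shows the cap at (387,260), the paddle from (388,333) to (440,290), and the cover at (445,259).

```bash
cat > h.py <<'E'
from rig import manip, vision
import cv2, numpy as np
from scipy.spatial.transform import Rotation as R
def q2R(q): q=np.asarray(q,float); return R.from_quat(np.r_[q[1:],q[0]])
def cam(n):
    o=manip.get_obs(); c=vision.capture(n)
    if n=="wrist":
        H=np.array(c["hand_eye"]); Rt=q2R(o["ee_rot"]).as_matrix()
        c["R"]=Rt@H[:3,:3]; c["e"]=o["tcp_pos"]+Rt@H[:3,3]
    else: c["R"]=q2R(c["rotation"]).as_matrix(); c["e"]=np.array(c["eye"])
    return c
def cast(c,px,z):
    p=cv2.undistortPoints(np.array(px,float).reshape(-1,1,2),np.array(c["camera_matrix"]),np.array(c["distortion"])).reshape(-1,2)
    d=np.c_[p[:,0],-p[:,1],-np.ones(len(p))]@c["R"].T
    return c["e"]+d*((z-c["e"][2])/d[:,2])[:,None]
def project(c,P):
    q=(np.atleast_2d(P)-c["e"])@c["R"]; q=q*[1,-1,-1]
    return cv2.projectPoints(q,np.zeros(3),np.zeros(3),np.array(c["camera_matrix"]),np.array(c["distortion"]))[0].reshape(-1,2)
def quat(yaw):  # tool down; tool y (closing line) at angle yaw+90 in world, tool x at yaw
    x=np.array([np.cos(yaw),np.sin(yaw),0]); z=np.array([0,0,-1.]); y=np.cross(z,x)
    q=R.from_matrix(np.c_[x,y,z]).as_quat(); return np.r_[q[3],q[:3]]
def t(): return manip.get_obs()["clock"]
E
python3 - <<'E'
from h import *
for n,pts in {"scene":dict(spA=(357,288,10),spB=(400,268,10),cap=(265,165,14),padH=(283,128,12),padB=(238,149,5),trayA=(282,217,46),trayB=(355,189,46),trayC=(382,219,46),sleeve=(326,157,0),mix=(495,297,0),tonerfoot=(291,288,0),tin=(211,184,0),tape=(231,217,24),dr1=(402,364,0),dr2=(452,306,20)),
 "side":dict(spA=(261,183,10),spB=(293,175,10),cap=(387,260,14),padH=(389,333,12),padB=(444,288,5),sleeve=(312,284,0),cover=(445,259,10),tin=(442,245,0))}.items():
    c=cam(n)
    for k,v in pts.items(): print(n,k,cast(c,v[:2],v[2])[0].round(0))
o=manip.get_obs()
print(q2R(o["ee_rot"]).as_matrix().round(2))
E
```

```text
scene spA [658. 279.  10.]
scene spB [531. 300.  10.]
scene cap [ 573. -275.   14.]
scene padH [ 388. -443.   12.]
scene padB [ 593. -429.    5.]
scene trayA [684.  -1.  46.]
scene trayB [444.  31.  46.]
scene trayC [471. 171.  46.]
scene sleeve [ 366. -203.    0.]
scene mix [409. 489.   0.]
scene tonerfoot [780. 177.   0.]
scene tin [ 757. -309.    0.]
scene tape [ 787. -108.   24.]
scene dr1 [704. 466.   0.]
scene dr2 [525. 449.  20.]
side spA [535. 292.  10.]
side spB [655. 265.  10.]
side cap [ 567. -282.   14.]
side padH [ 389. -457.   12.]
side padB [ 606. -444.    5.]
side sleeve [ 363. -213.    0.]
side cover [ 695. -379.   10.]
side tin [ 750. -328.    0.]
[[-0.97  0.26 -0.  ]
 [ 0.26  0.97 -0.  ]
 [-0.   -0.   -1.  ]]
```

Run:
```python
from h import *
for yaw in (np.pi-.13,-.13):
    print(yaw,manip.inverse_kinematics([560,170,200],quat(yaw)))
manip.goto([560,170,200],quat(np.pi-.13)); print(t())
c=cam("wrist"); cv2.imwrite("pics/w1.png",c["color"])
import pickle; pickle.dump(c,open("w1.pkl","wb"))
```

```text
3.0115926535897932 [-0.608423    0.39162672  0.332624    1.75723555 -0.14705531  1.01708612
  1.21917905]
-0.13 [-0.90381535  0.46333736  0.7328952   1.76674905 -0.35252385  1.0472011
 -1.74477337]
2.3667
```

View pics/w1.png

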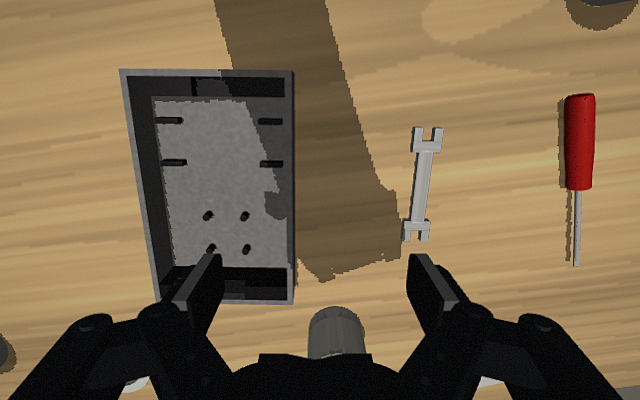

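The tray's rails are at its near end (rows 120–163) and its pins at the far end (columns 208–247, rows 215–250), so tray +y points away from the base. The spanner runs from (427,128) to (416,240).

Run:
```python
from h import *
import pickle; c=pickle.load(open("w1.pkl","rb")); im=c["color"]
hsv=cv2.cvtColor(im,cv2.COLOR_BGR2HSV)
m=((hsv[...,1]<40)&(hsv[...,2]>90)).astype(np.uint8)
roi=np.zeros_like(m); roi[115:250,392:455]=1; m*=roi
ys,xs=np.nonzero(m); P=cast(c,np.c_[xs,ys],10.)[:,:2].astype(np.float32)
r=cv2.minAreaRect(P); print("spanner",len(P),r,P.mean(0)); 
C=cast(c,[(120,70),(294,71),(292,304),(157,304)],46.)[:,:2]; print("tray corners",C.round(1),C.mean(0))
for a,b in ((0,1),(1,2),(2,3),(3,0)): d=C[b]-C[a]; print(np.linalg.norm(d).round(1),np.degrees(np.arctan2(d[1],d[0])).round(2))
# dark pins
g=cv2.cvtColor(im,cv2.COLOR_BGR2GRAY)
big=cv2.resize(im[60:310,110:460],None,fx=2.2,fy=2.2,interpolation=cv2.INTER_CUBIC); cv2.imwrite("pics/w1c.png",big)
cv2.imwrite("pics/m.png",m*255)
```

```text
spanner 1895 ((594.7866821289062, 283.1488952636719), (29.616817474365234, 129.1315460205078), 81.3211669921875) [590.01465 283.93277]
tray corners [[440.4  13. ]
 [461.9 164.7]
 [699.2 126.7]
 [680.7 -22.3]] [570.55133149  70.51378469]
153.3 81.93
240.3 -9.09
150.2 -97.09
242.8 171.65
```

View pics/w1c.png

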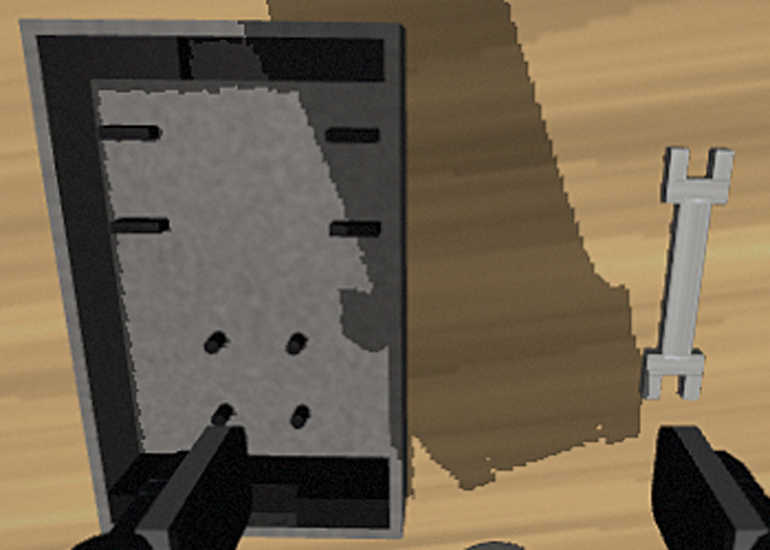

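Run:
```python
from h import *
import pickle
manip.goto([560,10,180],quat(np.radians(81.7))); c=cam("wrist"); cv2.imwrite("pics/w2.png",c["color"]); pickle.dump(c,open("w2.pkl","wb"))
print(t(),project(c,[[570.5,70.5,46]]))
a=np.radians(171.3); q=quat(a)
manip.grip(.55,40)
manip.goto([594.8,283.1,80],q); manip.move_linear([594.8,283.1,3],v=80); o=manip.get_obs(); print(o["clock"],o["tcp_pos"],o["ft_force"])
manip.grip(0,40); o=manip.get_obs(); print(o["clock"],o["finger_gap"],o["finger_force"],o["ft_force"],o["tcp_pos"])
manip.move_linear([594.8,283.1,110],v=120); o=manip.get_obs(); print(o["clock"],o["finger_gap"],o["finger_force"],o["ft_force"])
c=cam("side"); cv2.imwrite("pics/s2.png",c["color"][60:240,180:420])
```

```text
3.5667 [[316.66445433 114.14493444]]
6.275 [595.1537642  283.26422815   3.5663063 ] [-0.75949554  0.22545754  0.11286709]
6.6583 0.1723388917082516 39.435532093048096 [-2.38783128 -0.99674057  6.2303028 ] [595.06681245 283.23190531   3.57503875]
7.7 0.16899268070975962 39.022348523139954 [-0.15326318 -1.13664761 -1.68148833]
```

View pics/w2.png

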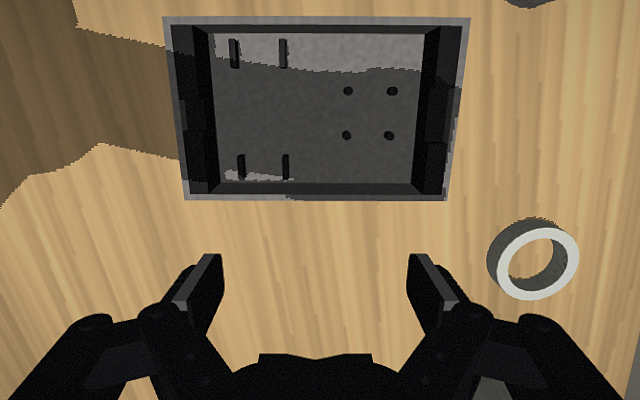

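The full tray is in view: its rim corners are at about (163,16), (471,17), (448,199) and (185,199), and the pins near (348,91), (392,91), (346,135) and (389,135). The finger gap and wrist force show that the spanner is held.

Run:
```python
from h import *
import pickle
c=pickle.load(open("w2.pkl","rb")); g=cv2.cvtColor(c["color"],cv2.COLOR_BGR2GRAY)
C=cast(c,[(163.5,16.5),(471,17.5),(448,199),(185,199.5)],46.)[:,:2]; print(C.round(1),C.mean(0))
for a,b in ((0,1),(1,2),(2,3),(3,0)): d=C[b]-C[a]; print(np.linalg.norm(d).round(1),np.degrees(np.arctan2(d[1],d[0])).round(2))
m=np.zeros_like(g); m[36:182,222:412]=(g[36:182,222:412]<35)
n,l,s,ce=cv2.connectedComponentsWithStats(m)
for i in range(1,n):
    if s[i,4]>25: print(s[i],ce[i].round(1),cast(c,[ce[i]],(14 if s[i,4]<130 else 13))[0,:2].round(1))
```

```text
[[462.3 161.7]
 [700.6 126.9]
 [679.6 -21.6]
 [439.6  12.2]] [570.52520211  69.80139953]
240.8 -8.32
150.0 -98.02
242.4 171.99
151.3 81.38
[229  39  11  30 187] [234.   54.9] [503.9 130.6]
[279  40   8  29  58] [284.7  57.3] [548.9 121.9]
[343  87  10   8  63] [347.7  90.4] [601.7  85.6]
[387  87  11   8  77] [391.8  90.6] [642.2  79.8]
[342 131   9   9  61] [346.1 135. ] [595.7  45.1]
[384 131  10   9  73] [388.6 135.2] [636.2  39.2]
[237 154   9  25 174] [241.2 165.1] [489.1  30.3]
[282 154   7  26 164] [285.2 166.2] [532.3  23. ]
```

```bash
cat >> h.py <<'E'
TY=np.radians(-8.2); TC=np.array([570.5,70.1])
def tray(x,y): # tray xy -> world xy
    return TC+x*np.array([np.cos(TY-np.pi/2),np.sin(TY-np.pi/2)])+y*np.array([np.cos(TY),np.sin(TY)])
def st(s=""):
    o=manip.get_obs(); print(s,round(o["clock"],2),o["tcp_pos"].round(1),o["ft_force"].round(1),round(o["finger_gap"],3),round(o["finger_force"],1))
E
python3 - <<'E'
from h import *
p=tray(0,-52); print(p)
q=quat(np.radians(81.8))
manip.goto([*p,130],q); st("above")
manip.move_linear([*p,40],v=120); st()
manip.move_linear([*p,12],v=40); st()
manip.move_linear([*p,9.2],v=15); st("down")
manip.grip(.4); st("open")
manip.move_linear([*p,90],v=120); manip.move_linear([*(p+[0,-60]),150],v=250)
import pickle
c=cam("wrist"); pickle.dump(c,open("w3.pkl","wb")); cv2.imwrite("pics/w3.png",c["color"]); st()
E
```

```text
[519.03163599  77.51670455]
above 8.81 [519.3  78.4 129.9] [ 0.8 -1.3 -1.4] 0.165 39.0
 9.71 [519.4  77.5  40.5] [ 0.1 -0.3 -1. ] 0.172 39.0
 10.56 [519.1  77.5  12.1] [ 0.3  0.3 -1.2] 0.168 39.0
down 10.89 [519.3  77.6   9.5] [-1.   0.2  7.4] 0.166 39.9
open 11.22 [519.   77.5   9.2] [-0.1  0.4 -0.2] 0.397 0.0
 12.58 [518.7  17.8 149.4] [ 0.1  0.3 -1.2] 0.402 0.0
```

View pics/w3.png

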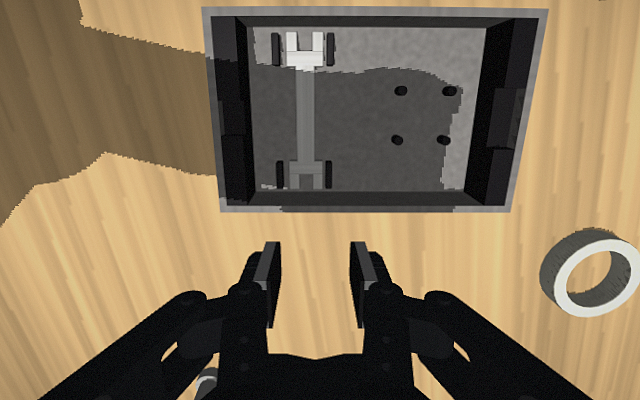

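The spanner lies square between its rails in the tray's near half, and the 7 N contact force shows it is down. Next I look at the cap and paddle.

Run:
```python
from h import *
import pickle
manip.goto([490,-340,190],quat(0)); st()
c=cam("wrist"); pickle.dump(c,open("w4.pkl","wb")); cv2.imwrite("pics/w4.png",c["color"])
```

```text
13.93 [ 490.8 -338.5  189.6] [-0.4  1.   0.7] 0.397 0.0
```

View pics/w4.png

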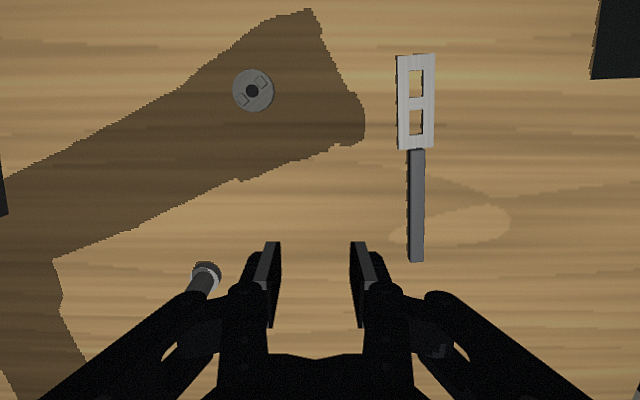

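The cap is at about (253,91) with its two horns visible on top. The paddle's blade spans (397–435, 54–150) and its handle runs down to (416,262).

Run:
```python
from h import *
import pickle
c=pickle.load(open("w4.pkl","rb")); hsv=cv2.cvtColor(c["color"],cv2.COLOR_BGR2HSV)
low=(hsv[...,1]<50)
def pts(x0,x1,y0,y1,cond,z):
    m=np.zeros(low.shape,np.uint8); m[y0:y1,x0:x1]=cond[y0:y1,x0:x1]
    n,l,s,ce=cv2.connectedComponentsWithStats(m); i=1+s[1:,4].argmax(); ys,xs=np.nonzero(l==i); print(s[i])
    return np.c_[xs,ys], cast(c,np.c_[xs,ys],z)[:,:2].astype(np.float32)
px,P=pts(215,300,55,125,low,14.); print("cap",cv2.minEnclosingCircle(P),P.mean(0))
px,P=pts(385,445,40,151,low&(hsv[...,2]>110),5.); r=cv2.minAreaRect(P); print("blade",r)
px,P=pts(400,432,160,270,low,12.); h=cv2.minAreaRect(P); print("handle",h)
# handle end & blade end
for y in (60,80,120,140,160,190,220,250):
    xs=np.nonzero(low[y,385:445])[0]+385; print(y,xs.min(),xs.max(),cast(c,[((xs.min()+xs.max())/2,y)],5. if y<150 else 12.)[0,:2].round(1))
print(hsv[258:268,416].tolist())
```

```text
[ 232   69   43   43 1428]
cap ((571.286865234375, -279.5721435546875), 20.308347702026367) [ 571.5445  -279.50623]
[ 398   53   37   97 2668]
blade ((559.9739990234375, -438.9424133300781), (90.46707153320312, 36.08277130126953), 5.109490394592285)
[ 408  160   17  103 1574]
handle ((445.7210388183594, -448.1810302734375), (118.70602416992188, 17.090852737426758), 5.377444744110107)
60 397 434 [ 599.8 -434.8]
80 397 434 [ 581.7 -436.5]
120 398 433 [ 543.6 -440.2]
140 398 433 [ 523.5 -442.1]
160 408 424 [ 504.1 -442.4]
190 408 424 [ 471.9 -445.6]
220 408 423 [ 437.8 -448.5]
250 408 423 [ 401.4 -452.3]
[[0, 0, 86], [60, 6, 91], [120, 14, 91], [102, 27, 93], [17, 99, 131], [18, 111, 161], [18, 110, 160], [18, 106, 163], [18, 104, 165], [17, 106, 161]]
```

Run:
```python
from h import *
import pickle
p=np.array([571.3,-279.6]); q=quat(TY)
manip.grip(.8,30)
manip.goto([*p,80],q); manip.move_linear([*p,3],v=90); st("at cap")
manip.grip(0,30); st("grip")
if manip.get_obs()["finger_gap"]<.3: raise SystemExit("missed")
manip.move_linear([*p,130],v=150); st("lift")
d=tray(0,50)
manip.goto([*d,130],q); manip.dwell(.2); st("above")
c=cam("wrist"); cv2.imwrite("pics/w5.png",c["color"])
manip.move_linear([*d,40],v=120)
manip.move_linear([*d,12],v=40); st()
manip.move_linear([*d,9.2],v=15); st("down")
manip.grip(.68); st("open")
manip.move_linear([*d,100],v=120); manip.move_linear([*(d-[60,0]),150],v=250)
c=cam("wrist"); pickle.dump(c,open("w6.pkl","wb")); cv2.imwrite("pics/w6.png",c["color"]); st()
```

```text
at cap 16.07 [ 571.6 -279.8    3.5] [ 0.6 -0.1 -0. ] 0.798 0.0
grip 16.44 [ 571.6 -279.6    3.7] [-1.2  2.   5.8] 0.449 29.4
lift 17.44 [ 571.  -279.3  129.1] [ 0.5  0.6 -0.9] 0.451 30.2
above 18.94 [620.1  61.7 130.1] [ 0.   0.1 -0.8] 0.451 30.2
 20.74 [620.1  62.9  12.1] [-0.6 -0.5 -0.6] 0.449 30.2
down 21.07 [620.3  63.    9.7] [-1.3  0.7  6.7] 0.449 30.9
open 21.4 [620.   63.    9.1] [-0.1 -0.4 -0.1] 0.686 0.0
 22.82 [560.   63.4 149.5] [ 0.  -0.7 -0.7] 0.679 0.0
```

View pics/w6.png

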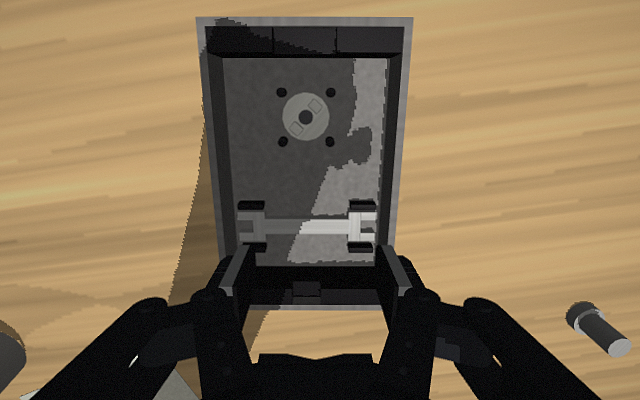

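The cap sits centred and flat among its four pins at (305,117). The wide notch is at columns 273–337 at the far end. The paddle is next, with a check just above the notches.

Run:
```python
from h import *
import pickle
p=np.array([495.2,-444.2]); q=quat(np.radians(5.2))
manip.grip(.5,70)
manip.goto([*p,80],q); manip.move_linear([*p,3],v=90); st("at paddle")
manip.grip(0,70); st("grip")
if manip.get_obs()["finger_gap"]<.08: raise SystemExit("missed")
manip.move_linear([*p,140],v=130); st("lift")
d=tray(0,0); q=quat(TY)
manip.goto([*d,140],q); manip.dwell(.3); st("above")
manip.move_linear([*d,58],v=100); manip.dwell(.3); st()
c=cam("wrist"); pickle.dump(c,open("w7.pkl","wb")); cv2.imwrite("pics/w7.png",c["color"])
s=cam("side")["color"]; cv2.imwrite("pics/s7.png",s)
```

```text
at paddle 25.99 [ 495.4 -444.6    3.6] [0.7 0.  0.8] 0.5 0.0
grip 26.36 [ 495.5 -444.4    3.8] [-2.2  2.6  7.2] 0.16 69.1
lift 27.56 [ 495.  -443.8  139.1] [ 0.   0.6 -1.3] 0.156 68.4
above 29.74 [570.6  69.7 140. ] [ 0.   0.5 -0.4] 0.156 68.4
 31.01 [570.6  70.2  58.3] [ 0.3  1.4 -1.6] 0.16 68.4
```

View pics/w7.png

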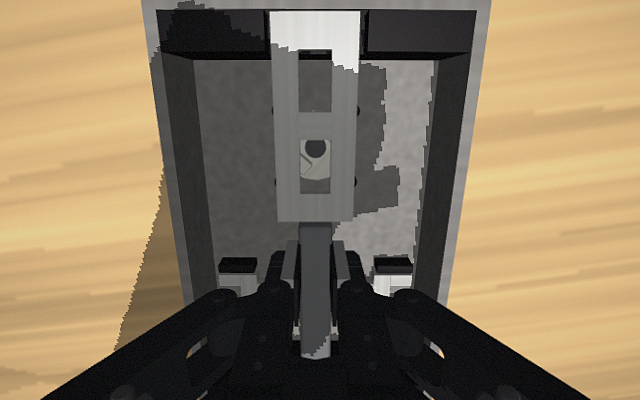

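The blade end is at columns 270–361, row 11, above the wide notch between its cheeks. The handle end is near (316,358).

Run:
```python
from h import *
import pickle
c=pickle.load(open("w7.pkl","rb"))
u=np.array([np.cos(TY),np.sin(TY)]); v=np.array([np.sin(TY),-np.cos(TY)])
for pt,z in (((270,11),59.7),((361,11),59.7),((277,221),59.7),((354,221),59.7),((301,357),66.7),((330,357),66.7),((142,0),46),((491,0),46),((156,11),46),((477,11),46),((188,305),46),((452,305),46)):
    w=cast(c,[pt],z)[0,:2]-TC; print(pt,"tray x %.1f y %.1f"%(w@v,w@u))
```

```text
(270, 11) tray x -17.4 y 110.3
(361, 11) tray x 18.7 y 110.3
(277, 221) tray x -17.8 y 20.5
(354, 221) tray x 19.2 y 20.4
(301, 357) tray x -7.1 y -55.4
(330, 357) tray x 8.4 y -55.4
(142, 0) tray x -74.6 y 118.1
(491, 0) tray x 76.9 y 118.0
(156, 11) tray x -69.0 y 113.7
(477, 11) tray x 71.3 y 113.7
(188, 305) tray x -73.4 y -38.0
(452, 305) tray x 80.1 y -38.2
```

Paddle and tray agree to about 1 mm, so I lower it.

Run:
```python
from h import *
import pickle
d=tray(0,0)
manip.move_linear([*d,41],v=40); st()
manip.move_linear([*d,38],v=15); st()
z=38.
while z>35.6 and manip.get_obs()["ft_force"][2]<5:
    z-=.4; manip.move_linear([*d,z],v=8); st(z)
manip.grip(.4); st("open")
manip.move_linear([*d,120],v=120); manip.move_linear([*(d-90*np.array([np.cos(TY),np.sin(TY)])),230],v=250); manip.dwell(.2); st()
c=cam("wrist"); pickle.dump(c,open("w8.pkl","wb")); cv2.imwrite("pics/w8.png",c["color"])
s=cam("side")["color"][150:250,230:390]; w=cam("scene")["color"][170:270,260:420]
cv2.imwrite("pics/s8.png",cv2.resize(np.hstack([s,w]),None,fx=2.5,fy=2.5,interpolation=cv2.INTER_CUBIC))
```

```text
31.68 [570.5  69.9  40.9] [-0.2 -0.3 -1. ] 0.161 68.4
 32.03 [570.5  70.1  38. ] [ 0.1 -0.1 -0.9] 0.158 68.4
37.6 32.28 [570.6  70.1  37.8] [-1.7 -0.1  3.8] 0.16 68.8
37.2 32.53 [570.6  70.1  37.7] [-5.4  0.3 12.3] 0.158 70.0
open 32.87 [570.5  70.1  37.1] [ 0.5  0.2 -0.5] 0.398 0.0
 34.68 [481.5  82.4 229.3] [-0.6 -0.3 -0.5] 0.399 0.0
```

View pics/w8.png

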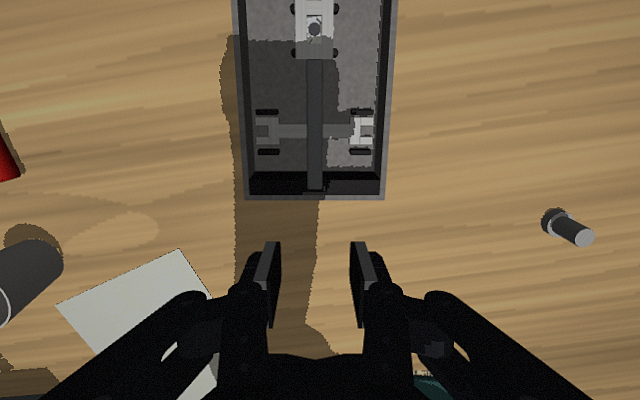

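View pics/s8.png

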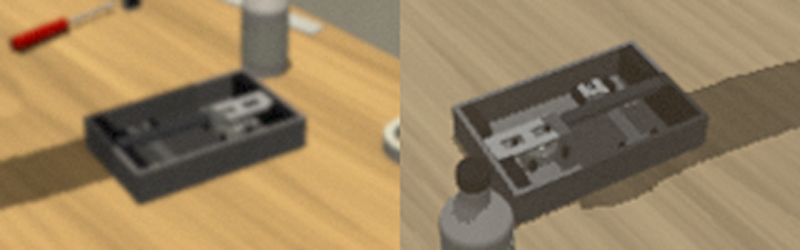

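The first view shows the handle running into the narrow notch at (315,190), over the spanner. The second shows the blade end in the wide notch, below rim level. Contact came at the expected height, with the TCP reading 37.7 mm against 37.6 mm predicted, so the paddle is level and fully down.

```bash
python3 -c "
from h import *
print(manip.finish_job()); st()"
```

```text
the job is handed in; nothing more can be done
None
the job is handed in; nothing more can be done
```

The tray is packed and handed in at about 35 s: the spanner lies between its rails, the air cap sits horns up between its pins, and the paddle lies level in both notches, each part set down gently and nothing else on the bench touched.

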